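# Slide the spacer collar onto the shaper spindle and close the keeper

## Task

Swing the yellow keeper arm clear of the spindle, then slide the red collar across the grey shaper deck, without lifting it off the deck, until it slips over the spindle's top and drops fully home in the throat. Then swing the keeper arm all the way back over the collar, against its stop. Leave the brass collar and the other things on the bench where they are.

Things in the scene. Friction and masses are not known exactly. Their poses are not given: they have to be found in the camera images.
- deck: fixed grey cast deck of a small bench shaper, 260 (its x) x 400 (its y) x 50 mm high; origin at the centre of its underside, z up. In its middle (x = y = 0) is a round throat, 72 mm wide, with the upright spindle on its axis. Along its +x edge (x 112 to 130) runs a wooden fence 32 mm high. Position and yaw differ every time.
- spindle_nose (a point): middle of the upright steel spindle's top: 22 mm diameter, chamfered 3 mm, its top 0.5 mm below the deck's top. It stands on a 50 mm flange in the throat, whose face is 18 mm below the deck's top: there the collar comes to rest, its underside 17.5 mm below this point, its top 2 mm below the deck's top.
- keeper (a joint): angle of the yellow keeper arm about its upright pivot (rad): 0 = closed against its stop, over the spindle along the deck's -x; it opens clockwise seen from above, its free end going to the deck's +y (1.57 = along +y), up to 1.9. Stays where it is left; about 2 N at the peg moves it. It starts lying across the throat.
- pivot (a point): the keeper's pivot axis at the level of the deck's top; at x = 85, y = 0 mm in the deck's frame. The keeper arm is 20 mm wide, reaches 105 mm from here and lies 4 to 14 mm above the deck's top, so it passes over a collar that is home and strikes one that is not.
- peg_top (a point): middle of the top of the keeper's upright round black peg, 14 mm diameter, 32 mm tall above the arm, 85 mm from the pivot axis; its top is 46 mm above the deck's top.
- collar: loose red steel spacer collar, a flat ring of 64 mm outside diameter, 28 mm bore, 16 mm high, 0.25 to 0.5 kg; origin at the centre of its underside, z up. It starts lying flat on the deck at one or the other end (the brass collar lies at the other). Two fingers 40 mm apart behind it push it steadily.
- brass_collar: bystander: loose brass ring, 52 mm outside diameter, 14 mm bore (too small for the spindle), 16 mm high, flat on the deck; origin at the centre of its underside.
- hammer: bystander: hammer lying on the bench at the robot's right; origin under its middle.
- wrench: bystander: spanner lying on the bench at the robot's left; origin under its middle.
- screwdriver: bystander: screwdriver lying on the bench at the robot's left, farther out than the spanner; origin under its middle.
- jar: bystander: amber jar, 70 mm diameter, 90 mm high, at the robot's left; origin at the centre of its underside.
- can: bystander: can with a blue label, 66 mm diameter, 100 mm high, at the robot's right; origin at the centre of its underside.
Things that resemble listed ones, but are neither listed nor needed, are in the scene too. What is meant by the collar is not blue or pink, and is the smaller of those in its own colour.

How it is judged:
On the way:
1. the red collar is over the spindle and fully home on the flange (z of collar in the frame of spindle_nose below -0.0155 m and horizontal distance between collar and spindle_nose below 0.006 m and angle between collar's own z axis and vertical below 0.06 rad and value of joint keeper above 0.4 rad), for 0.2 s.
At the end, for the whole second after the job is handed in: The red collar is around the spindle and fully home: underside more than 15.5 mm below the spindle's top, centred within 6 mm, tilted less than 0.06 rad, at rest; the keeper is closed over it (joint below 0.12 rad) (z of collar in the frame of spindle_nose below -0.0155 m and horizontal distance between collar and spindle_nose below 0.006 m and angle between collar's own z axis and vertical below 0.06 rad and value of joint keeper below 0.12 rad and linear speed of collar below 0.02 m/s); the robot touches nothing.
It fails at once if the red collar is lifted off the deck (its underside more than 16 mm above the deck's top) (z of collar in the frame of deck above 0.066 m).
It fails at once if a bystander (brass collar, hammer, spanner, screwdriver, jar, can) is moved more than 25 mm (distance of any of brass_collar, hammer, wrench, screwdriver, jar, can from where it was at the start of the episode above 0.025 m).
It also fails if it takes over 64 s, if anything falls off the work surface, if the arm or the gripper's body presses on something with over 40 N, if the wrist force passes 120 N, or if a joint passes its speed limit or range.

## Robot

A 7-joint arm with a two-finger parallel gripper is mounted at the origin on the work surface. World frame = base frame: x ahead of the robot, y to its left, z up, the work surface at z = 0. Lengths are in m, angles in rad, forces in N, time in s.
With the tool pointing down it reaches from about 0.425 to 0.95 m from the base axis. Payload 16.7 kg.
Tool frame: the origin (TCP) lies midway between the tips of the shut fingers; the grasp point (between the pads) lies 19 mm behind it (r.grip_point_offset is the distance from the TCP to the grasp point, in m); z points along the fingers, y is the direction in which the jaws open and shut (so a half turn about z gives the same grasp; the last joint's range is limited). The gripper opens to 94 mm and grips with 3 to 60 N. Pads are 16 mm wide; open, the fingers measure 119 mm over their backs; the gripper's body (75 mm by 177 mm) begins 78 mm behind the grasp point.
Start: joints at [-1.464, 0.426, 0.074, 1.606, -0.034, 1.111, -0.067], TCP at [0.171, 0.653, 0.205] pointing down, gripper open.
Joint ranges: [-2.85, 2.85], [-0.5, 2.14], [-1.23, 1.37], [0.21, 2.46], [-1.02, 4.16], [0.16, 2.05], [-2.73, 2.73]. Speed limits (rad/s): [1.89, 1.89, 2.39, 2.39, 3.01, 3.01, 3.01].

## Interface

Orientations are given as a unit quaternion [x, y, z, w].
In Python, from plant import r, snapshot, camera_params, look_for gives the robot as it stands.
- The arm moves only by the tool drive_tool, never from a script. Its argument "targets" is a list of rows, each a list of 2 entries, a list of its own where there are three numbers: the shift along the tool's x, y, z in cm, then the turn about the tool's z in degrees. In form: [[[dx, dy, dz], roll], ...]. A call has exactly 5 rows; each row shifts and turns the pose as measured when the row begins, along the tool's axes as they then stand; what a row does not reach is not made up. A row lasts 1/10 s, in which the tool goes at most 50 mm and 8.59 degrees, less where a joint would pass 70% of its speed; a pose out of reach is approached as far as the arm can. A call is refused whole if a number of a shift passes 5 or a number of a turn 8.59, either way. A call with a gripper value outside its range is refused whole. "fingers" is the finger opening in cm, from 0 to 9.4, set as the call begins (left out, the last holds). The fingers move at their own pace and stop on an object; "force" is the grip in N (left out, the last holds). Time passes only in rows, so rows that do not move let the fingers close, or fill a call up. It gives the time, the measured TCP pose, the force and the opening at its end, in the units of the state.
- r.state(): the state, without advancing time (a new reading comes with each control period).
- snapshot(name): name is "side" or "top" or "wrist"; returns the picture (384x512x3 uint8, red, green, blue); there is no depth.
- camera_params(name): a dict with "mtx" (3x3 intrinsics, pixels), "origin" and "attitude" of the camera in the world; the wrist camera has in their place "T_tool_cam" (4x4, takes a point from camera to tool coordinates, whose origin is the TCP and whose axes are the flange's). Camera axes: x right, y down, z forward; pixel columns grow to the right and rows downward; lengths in m; the calibration is good to about 2 mm. A picture is of the moment at which its call begins: read the wrist's pose just before it. camera_params takes no time and is no camera call.
- r.sign_off(): hands the job in, once; it reports no verdict.
Trained networks look in the newest picture that a camera, given by its name, has taken for a name from the list of things; names that differ only in an ending like _2 or _b are one class to them, and where a whole thing is asked for, a point or a joint stands for the part that bears it (a point fixed in the world has none). Each returns a list of dicts, best first, with "confidence" (0 to 1); they miss things now and then, are a little off and sometimes report something else, mostly with a low value. They report only what shows in the picture. A call takes as long as a camera call. They do not tell look-alikes from the thing itself.
- look_for(camera, target): "centre" ([x, y, z] in m, in world coordinates, good to about 4 mm: the middle of the surface that is visible of it).
The state is a dict: "time": time; "q": joint angles; "joint_velocities": joint speeds; "effort": joint torques, N m; "ee_pos": TCP position; "ee_rot": TCP orientation; "wrist_force": force on the tool from outside, world axes, zero at the start; "torque": the same for the moment, N m; "gripper_width": opening from 0.0 (shut) to 1.0 (fully open).
Only numpy, scipy, OpenCV 4.12 (cv2) and the standard library are available. Lean on these libraries where they do the work, as an engineer would, in place of code of your own. Each camera call takes 0.05 s, during which the arm holds its last target. There are 200 camera calls.

## Working session

There is one attempt and no reset: what is moved stays moved. The work goes in short steps, Python scripts to look and compute and a tool call to move; the robot and the scene stay as the last step left them, time stands still between calls to the robot, and variables do not carry over. Pictures are saved under pics/ and viewed, about 8 in all and at most 12, crops included, and the job is handed in when it is done.

Besides the shell and the picture viewer there is one more tool, called after "Request:" by a JSON object that holds its "op" and its "data", one argument or row to a line. drive_tool: Moves the arm, as the interface text tells. Its arguments: {"type":"object","properties":{"targets":{"type":"array"},"fingers":{"type":"number"},"force":{"type":"number"}},"required":["targets"]}

```bash
ls; mkdir -p pics
python3 - <<'E'
from plant import r, snapshot, camera_params, look_for
import cv2,numpy as np
s=r.state();print(s)
for n in("top","side"):
    im=snapshot(n);cv2.imwrite(f"pics/{n}0.png",im[:,:,::-1])
    p=camera_params(n);print(n,{k:np.round(v,4).tolist() for k,v in p.items()})
    for t in("deck","collar","brass_collar","peg_top","spindle_nose","keeper","pivot","hammer","wrench","screwdriver","jar","can"):
        try: print(t,[(np.round(d["centre"],3).tolist(),round(d["confidence"],2)) for d in look_for(n,t)])
        except Exception as e: print(t,e)
print(camera_params("wrist")); print(r.state()["time"])
E
```

```text
pics
{'time': 0.0, 'q': array([-1.46346252,  0.42673263,  0.07386551,  1.60660424, -0.03410431,
        1.11080894, -0.06710261]), 'joint_velocities': array([-1.43753592e-04, -1.38032701e-03,  8.44026962e-04, -1.45498804e-03,
       -1.84195697e-04,  1.20815295e-03,  1.25060769e-05]), 'effort': array([ 2.41490079e-04, -9.35796618e+01,  3.66727330e+00, -4.54209745e+01,
       -4.87533363e-02,  2.00114987e-02,  1.08351801e-04]), 'ee_pos': array([0.17138906, 0.65242144, 0.20477686]), 'ee_rot': array([ 1.28088722e-01,  9.91762502e-01, -6.45733089e-04, -3.40841928e-05]), 'wrist_force': array([-0.05818568,  0.58059727, -0.19726168]), 'torque': array([-0.0003238 ,  0.06066081,  0.0497852 ]), 'gripper_width': 0.9989189440428292}
top {'mtx': [[362.0862, 0.0, 255.3261], [0.0, 362.0862, 193.751], [0.0, 0.0, 1.0]], 'origin': [0.3845, -0.0124, 1.1313], 'attitude': [0.7094, -0.7, 0.0575, -0.0585]}
deck []
collar [([0.717, 0.358, 0.024], 0.82), ([0.759, 0.183, 0.019], 0.82), ([0.342, 0.133, 0.018], 0.73), ([0.533, 0.181, 0.067], 0.55)]
brass_collar [([0.551, 0.042, 0.051], 0.7), ([0.552, -0.096, 0.
[... 1022 characters left out ...]
0.361, 0.333, 0.009], 0.71)]
screwdriver [([0.409, 0.425, 0.019], 0.79)]
jar [([0.553, -0.102, 0.063], 0.74)]
can [([0.619, -0.378, 0.098], 0.85), ([0.582, 0.045, 0.064], 0.21)]
{'mtx': array([[269.03643359,   0.        , 253.94120275],
       [  0.        , 269.03643359, 190.73584278],
       [  0.        ,   0.        ,   1.        ]]), 'T_tool_cam': array([[-2.46371629e-05, -9.68601505e-01, -2.48618431e-01,
         7.18765798e-02],
       [ 9.99999996e-01, -4.59149434e-05,  7.97853979e-05,
        -9.70241163e-04],
       [-8.86955576e-05, -2.48618428e-01,  9.68601502e-01,
        -1.79415718e-01],
       [ 0.00000000e+00,  0.00000000e+00,  0.00000000e+00,
         1.00000000e+00]])}
1.3
```

Run:
```python
import cv2
a=cv2.imread("pics/top0.png")
cv2.imwrite("pics/top0c.png",cv2.resize(a[60:260,130:380],(750,600),interpolation=cv2.INTER_CUBIC))
```

```text
(no output)
```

View pics/top0.png

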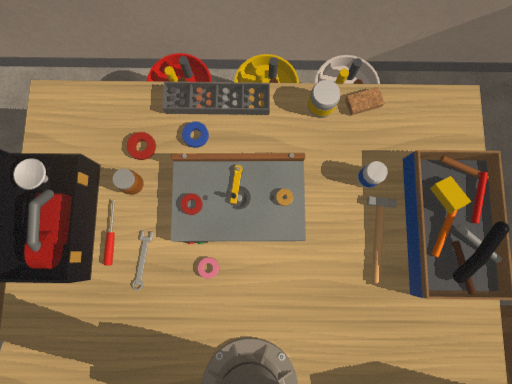

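View pics/top0c.png

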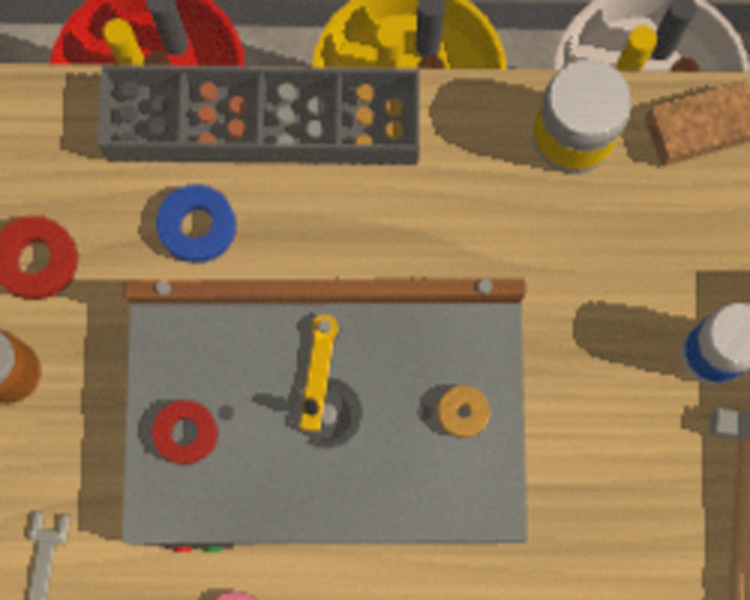

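View pics/side0.png

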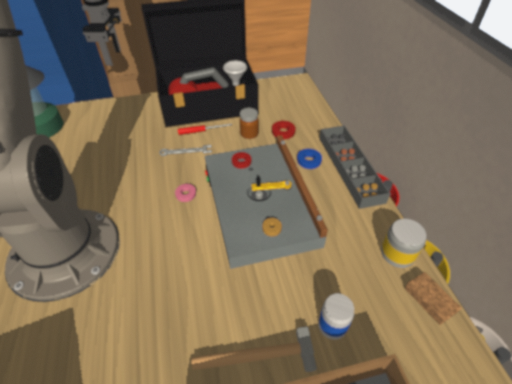

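Top view: the deck spans about (171–305, 155–241). The red collar is at (191,204), the brass one at (285,197), the peg near (234,196), and the pivot near (238,168). The loose red, blue and pink rings are decoys off the deck. Next I'll measure from both views.

```bash
cat > h.py <<'E'
import numpy as np, cv2
from scipy.spatial.transform import Rotation as R
from scipy.optimize import least_squares
from plant import r, snapshot, camera_params, look_for
def cam(n,s=None):
    p=camera_params(n)
    if n=="wrist":
        T=np.eye(4);T[:3,:3]=R.from_quat(s["ee_rot"]).as_matrix();T[:3,3]=s["ee_pos"]
        T=T@p["T_tool_cam"];return p["mtx"],T[:3,3],T[:3,:3]
    a=np.array(p["attitude"]);return p["mtx"],np.array(p["origin"]),(R.from_quat(a).as_matrix() if a.size==4 else a)
def ray(c,uv):
    d=c[2]@np.linalg.solve(c[0],[uv[0],uv[1],1.]);return c[1],d/np.linalg.norm(d)
def onz(c,uv,z):
    o,d=ray(c,uv);return o+d*(z-o[2])/d[2]
def proj(c,P):
    q=(np.atleast_2d(P)-c[1])@c[2]@c[0].T;return q[:,:2]/q[:,2:]
def tri(obs):
    A=np.zeros((3,3));b=np.zeros(3)
    for c,uv in obs:
        o,d=ray(c,uv);M=np.eye(3)-np.outer(d,d);A+=M;b+=M@o
    return np.linalg.solve(A,b)
def blobs(im,lo,hi,amin=15):
    hsv=cv2.cvtColor(im,cv2.COLOR_RGB2HSV)
    h=(hsv[...,0].astype(int)+20)%180  # hue shifted by 20 so that red is whole
    m=((h>=lo[0])&(h<=hi[0])&(hsv[...,1]>=lo[1])&(hsv[...,2]>=lo[2])).astype(np.uint8)
    n,l,st,ce=cv2.connectedComponentsWithStats(m)
    return [(ce[i].round(2).tolist(),st[i].tolist()) for i in range(1,n) if st[i][4]>=amin],l
def deckpts(p): # p=x,y,yaw -> fn deck->world
    c,s=np.cos(p[2]),np.sin(p[2])
    return lambda Q:(np.atleast_2d(Q)@np.array([[c,s,0],[-s,c,0],[0,0,1]]))+[p[0],p[1],0]
E
python3 - <<'E'
from h import *
ims={n:cv2.imread(f"pics/{n}0.png")[:,:,::-1] for n in("top","side")}
C={n:cam(n) for n in ims}
for n,im in ims.items():
    print(n,"red",[b for b in blobs(im,(10,140,90),(28,0,0))[0]])
    print(n,"yel",[b for b in blobs(im,(36,150,90),(52,0,0))[0]])
# deck corners from the crop
f=lambda X,Y:((X+.5)/3-.5+130,(Y+.5)/3-.5+60)
for nm,p,z in(("-x+y",(123,542),.05),("-x-y",(526,542),.05),("fence+x+y",(126,283),.082),("fence+x-y",(524,281),.082),("pivot",(325,325),.064),("throat",(332,413),.05),("pegtop",(311,406),.096),("red",(184,431),.066),("brass",(464,410),.066)):
    print(nm,onz(C["top"],f(*p),z).round(4))
a=ims["side"];cv2.imwrite("pics/side0c.png",cv2.resize(a[120:270,190:340],(600,600),interpolation=cv2.INTER_CUBIC)[:,:,::-1])
E
```

```text
top red [([179.54, 68.59], [147, 53, 65, 29, 1070]), ([140.77, 145.47], [127, 132, 29, 28, 554]), ([479.57, 196.66], [472, 172, 17, 52, 418]), ([46.53, 233.49], [24, 194, 41, 75, 1567]), ([191.04, 203.58], [181, 194, 21, 21, 292]), ([108.8, 248.39], [104, 232, 11, 33, 283])]
top yel [([265.18, 70.25], [234, 54, 65, 29, 1236]), ([170.7, 73.83], [164, 66, 14, 16, 140]), ([342.24, 76.15], [335, 69, 14, 15, 133]), ([251.08, 90.5], [249, 88, 5, 6, 24]), ([261.1, 95.55], [259, 94, 5, 5, 20]), ([251.09, 98.09], [249, 96, 5, 5, 22]), ([318.65, 109.39], [308, 97, 28, 19, 175]), ([260.82, 102.91], [259, 101, 5, 5, 22]), ([235.83, 183.45], [230, 165, 13, 39, 236]), ([82.28, 178.65], [77, 172, 11, 14, 118]), ([450.07, 194.38], [431, 176, 40, 38, 832]), ([284.0, 196.78], [276, 189, 17, 17, 203]), ([75.21, 256.42], [70, 251, 12, 12, 135])]
side red [([190.48, 86.52], [169, 78, 52, 17, 461]), ([283.29, 129.11], [272, 121, 24, 18, 334]), ([190.84, 129.51], [178, 125, 28, 10, 180]), ([241.13, 159.9], [232, 153, 19, 15, 219]), ([382.29, 177.29], [378, 174, 10, 8, 38]), ([394.54, 194.46], [390, 185, 9, 21, 122])]
side yel [([240.05, 91.59], [235, 84, 10, 15, 120]), ([178.81, 100.02], [173, 94, 12, 13, 124]), ([270.25, 185.74], [252, 181, 39, 10, 240]), ([365.53, 186.67], [364, 185, 5, 4, 15]), ([374.12, 185.59], [372, 184, 5, 4, 17]), ([271.55, 226.41], [264, 219, 17, 16, 221]), ([397.66, 254.11], [383, 237, 36, 27, 391]), ([430.26, 248.18], [425, 241, 15, 15, 122]), ([444.55, 269.24], [438, 257, 12, 26, 174])]
-x+y [0.4203 0.2394 0.05  ]
-x-y [ 0.4256 -0.1587  0.05  ]
fence+x+y [0.6755 0.2421 0.082 ]
fence+x-y [ 0.6828 -0.1548  0.082 ]
pivot [0.6395 0.0437 0.064 ]
throat [0.552  0.0355 0.05  ]
pegtop [0.5515 0.0539 0.096 ]
red [0.5296 0.1809 0.066 ]
brass [ 0.5543 -0.0962  0.066 ]
```

View pics/side0c.png

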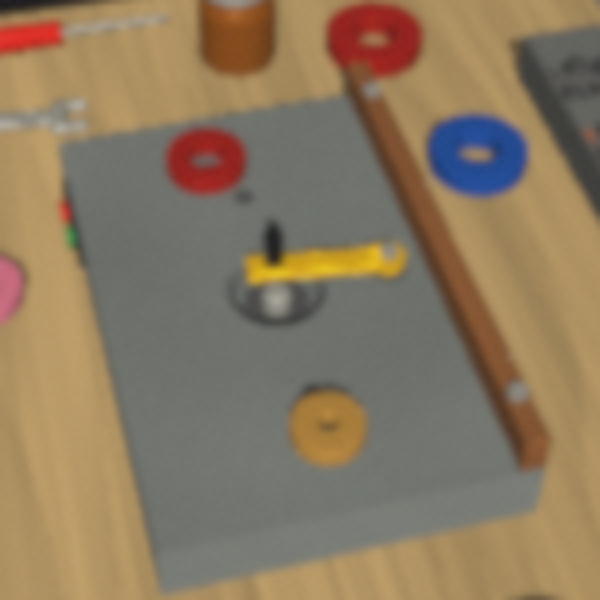

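The side crop shows the spindle nose at (276,298), the peg top at (273,224), the pivot at (390,254), the red collar at (206,160) and the deck's near corner at (157,548). I'll triangulate these against the top view.

Run:
```python
from h import *
C={n:cam(n) for n in("top","side")}
f=lambda X,Y:((X+.5)/3-.5+130,(Y+.5)/3-.5+60)
g=lambda X,Y:((X+.5)/4-.5+190,(Y+.5)/4-.5+120)
for nm,a,b in(("-x+y",(123,542),(62,142)),("-x-y",(526,542),(157,548)),("spindle",(331,413),(276,298)),("pivot",(325,325),(390,252)),("pegtop",(311,406),(273,222)),("red",(184,431),(206,158)),("brass",(464,410),(328,424))):
    P=tri([(C["top"],f(*a)),(C["side"],g(*b))])
    print(nm,P.round(4),"side-on-z",onz(C["side"],g(*b),{"spindle":.0495,"pegtop":.096,"pivot":.064,"red":.066,"brass":.066}.get(nm,.05)).round(4))
s=r.state();print(R.from_quat(s["ee_rot"]).as_matrix().round(3))
```

```text
-x+y [0.4209 0.2389 0.0522] side-on-z [0.4217 0.2414 0.05  ]
-x-y [ 0.4256 -0.158   0.0556] side-on-z [ 0.4261 -0.1544  0.05  ]
spindle [0.5509 0.0367 0.0475] side-on-z [0.549  0.0348 0.0495]
pivot [0.6378 0.0436 0.0673] side-on-z [0.638  0.0466 0.064 ]
pegtop [0.5503 0.053  0.1088] side-on-z [0.5543 0.0657 0.096 ]
red [0.5292 0.1816 0.0621] side-on-z [0.5275 0.1773 0.066 ]
brass [ 0.5534 -0.0962  0.0645] side-on-z [ 0.5519 -0.0973  0.066 ]
[[-0.967  0.254 -0.   ]
 [ 0.254  0.967  0.   ]
 [ 0.     0.    -1.   ]]
```

Request:
{"op": "drive_tool", "data": {
  "targets": [
    [[-2, -3.5, 0], -8],
    [[-2.2, -3.8, 0], -7.6],
    [[-2.6, -4.2, 0], 0],
    [[-2.6, -4.2, 0], 0],
    [[-2.6, -4.2, 0], 0]
  ],
  "fingers": 5,
  "force": 12
}}

```text
time: 1.8
ee_pos: [0.2779, 0.4488, 0.2037]
ee_rot: [-0.018, 1.0, 0.001, -0.001]
wrist_force: [0.8, -0.1, 0.2]
gripper_width: 0.61
```

Request:
{"op": "drive_tool", "data": {
  "targets": [
    [[-2.6, -4.2, 0], 0],
    [[-2.6, -4.2, 0], 0],
    [[-2.6, -4.2, 0], 0],
    [[-2.6, -4.2, 0], 0],
    [[-2.6, -4.2, 0], 0]
  ]
}}

```text
time: 2.3
ee_pos: [0.416, 0.2403, 0.2047]
ee_rot: [-0.019, 1.0, 0.002, 0.0]
wrist_force: [1.1, 0.9, 0.6]
gripper_width: 0.529
```

Request:
{"op": "drive_tool", "data": {
  "targets": [
    [[-2.9, -4.0, 0], 1.2],
    [[-2.9, -4.0, 0], 0],
    [[-2.9, -4.0, 0], 0],
    [[-2.7, -4.0, 0], 0],
    [[-1.5, -2.5, 0], 0]
  ]
}}

```text
time: 2.8
ee_pos: [0.5515, 0.051, 0.2059]
ee_rot: [-0.007, 1.0, 0.003, 0.002]
wrist_force: [0.3, 0.6, 0.6]
gripper_width: 0.533
```

Run:
```python
from h import *
s=r.state();im=snapshot("wrist");cv2.imwrite("pics/w1.png",im[:,:,::-1])
np.savez("w1.npz",p=s["ee_pos"],q=s["ee_rot"])
c=cam("wrist",s);print(s["ee_pos"],s["ee_rot"].round(4),s["joint_velocities"].round(3),s["q"].round(2))
for nm,P in(("spindle",(.551,.04,.0495)),("peg",(.5515,.0535,.096)),("red",(.5292,.1805,.066)),("brass",(.5534,-.0965,.066)),("pivot",(.638,.0436,.064)),("c-x+y",(.4206,.240,.05)),("c-x-y",(.4258,-.157,.05))): print(nm,proj(c,P).round(1))
print("red",blobs(im,(10,140,90),(28,0,0))[0]);print("yel",blobs(im,(36,150,90),(52,0,0),60)[0])
```

```text
[0.5515371  0.05096111 0.20593439] [-0.0068  1.      0.0034  0.0025] [ 0.443  0.235  0.135 -0.254 -0.158  0.064  0.643] [-0.58  0.24  0.44  1.9  -0.12  1.02  1.5 ]
spindle [[245.3 178.9]]
peg [[256.4 188.4]]
red [[362.2 165.5]]
brass [[132.3 182.4]]
pivot [[247.4 246.6]]
c-x+y [[418.7  70.8]]
c-x-y [[74.1 70.2]]
red [([363.63, 66.24], [357, 64, 15, 5, 59]), ([361.17, 163.77], [334, 139, 55, 52, 1949]), ([449.11, 265.75], [425, 254, 46, 25, 809]), ([448.0, 308.12], [444, 307, 10, 3, 16])]
yel [([134.25, 180.72], [112, 161, 45, 41, 1373]), ([252.04, 210.4], [238, 165, 29, 90, 1235]), ([159.87, 293.63], [153, 267, 19, 54, 428]), ([347.91, 294.17], [337, 266, 19, 56, 532]), ([312.82, 344.22], [140, 336, 310, 14, 2979]), ([67.61, 346.9], [62, 342, 11, 9, 67])]
```

View pics/w1.png

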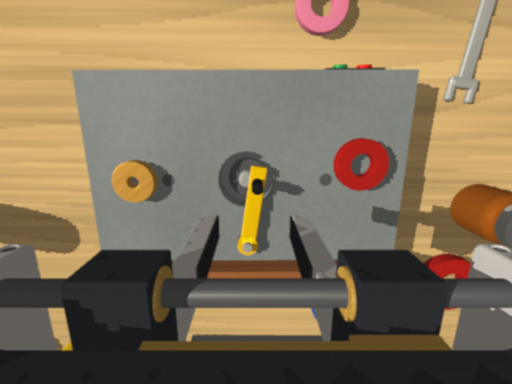

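The wrist view agrees with the predictions to about 2 px: peg top (257,186), spindle (247,180), red collar (361,164). I'll descend over the peg.

Request:
{"op": "drive_tool", "data": {
  "targets": [
    [[0, 0, 0], 0],
    [[0, 0, 2], 0],
    [[0, 0, 3], 0],
    [[0, 0, 2], 0],
    [[0, 0, 0], 0]
  ]
}}

```text
time: 3.35
ee_pos: [0.554, 0.0483, 0.135]
ee_rot: [-0.005, 1.0, 0.003, 0.004]
wrist_force: [-0.1, 0.2, 0.1]
gripper_width: 0.532
```

Run:
```python
from h import *
s=r.state();im=snapshot("wrist");cv2.imwrite("pics/w2.png",im[:,:,::-1])
c=cam("wrist",s);print(s["ee_pos"],s["ee_rot"].round(4),s["joint_velocities"].round(3))
M=R.from_quat(s["ee_rot"]).as_matrix()
for P in((.5515,.054,.073),): print("delta tool cm",(M.T@(np.array(P)-s["ee_pos"])*100).round(2))
for nm,P in(("peg",(.5515,.054,.096)),("spindle",(.551,.041,.0495))): print(nm,proj(c,P).round(1))
g=cv2.cvtColor(im,cv2.COLOR_RGB2GRAY)
cv2.imwrite("pics/w2c.png",cv2.resize(im[90:240,140:390],(750,450),interpolation=cv2.INTER_CUBIC)[:,:,::-1])
```

```text
[0.55404172 0.04829606 0.13500992] [-0.0046  1.      0.0034  0.0041] [-0.011 -0.027  0.002 -0.019  0.012  0.026 -0.015]
delta tool cm [0.3  0.53 6.2 ]
peg [[261.5 205.8]]
spindle [[247.2 191. ]]
```

View pics/w2c.png

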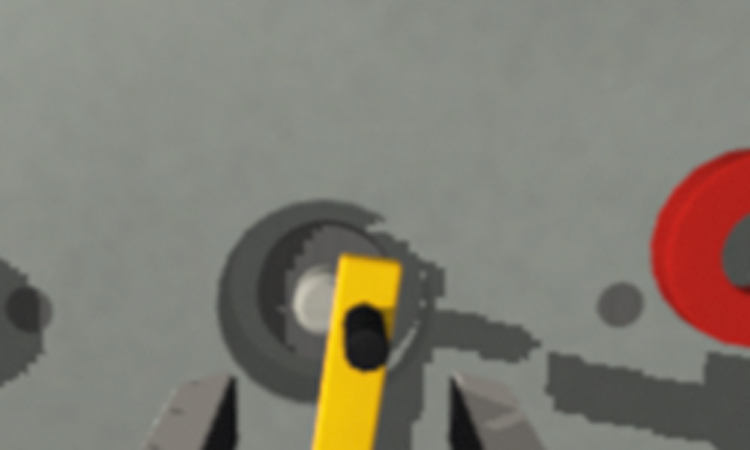

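The peg top shows at about (262.5,205) and the spindle at about (248,190), both within about 1 mm of the estimates. I'll descend and grip the peg.

Request:
{"op": "drive_tool", "data": {
  "targets": [
    [[0.3, 0.55, 2], 0],
    [[0, 0, 2.5], 0],
    [[0, 0, 1.7], 0],
    [[0, 0, 0], 0],
    [[0, 0, 0], 0]
  ]
}}

```text
time: 3.9
ee_pos: [0.5554, 0.058, 0.0795]
ee_rot: [-0.006, 1.0, 0.005, 0.008]
wrist_force: [-0.4, 0.3, 0.9]
gripper_width: 0.533
```

Request:
{"op": "drive_tool", "data": {
  "targets": [
    [[0, 0, 0], 0],
    [[0, 0, 0], 0],
    [[0, 0, 0], 0],
    [[0, 0, 0], 0],
    [[0, 0, 0], 0]
  ],
  "fingers": 0,
  "force": 12
}}

```text
time: 4.4
ee_pos: [0.5575, 0.0585, 0.0837]
ee_rot: [-0.006, 1.0, 0.006, 0.011]
wrist_force: [1.5, -1.3, -3.1]
gripper_width: 0.143
```

Request:
{"op": "drive_tool", "data": {
  "targets": [
    [[-0.4, 1.45, 0.4], 0],
    [[-0.7, 1.35, 0.4], 0],
    [[-0.9, 1.2, 0.4], 0],
    [[-1.1, 1.05, 0.3], 0],
    [[-1.3, 0.8, 0.1], 0]
  ]
}}

```text
time: 4.9
ee_pos: [0.6064, 0.1164, 0.0746]
ee_rot: [-0.004, 1.0, 0.006, 0.015]
wrist_force: [1.9, -10.0, -0.7]
gripper_width: 0.05
```

Run:
```python
from h import *
s=r.state();im=snapshot("wrist");sd=snapshot("side");tp=snapshot("top")
print(s["ee_pos"],s["joint_velocities"].round(3),s["gripper_width"],s["wrist_force"])
a=cv2.resize(im[90:260,140:390],(600,408),interpolation=cv2.INTER_CUBIC)
b=cv2.resize(sd[140:220,200:320],(300,192),interpolation=cv2.INTER_CUBIC)
d=cv2.resize(tp[150:230,180:300],(300,192),interpolation=cv2.INTER_CUBIC)
cv2.imwrite("pics/m1.png",np.vstack([a,np.hstack([b,d])])[:,:,::-1])
```

```text
[0.60638477 0.11639478 0.07462685] [-0.005  0.211 -0.008 -0.345 -0.031  0.134 -0.059] 0.05047490384960318 [ 1.94960469 -9.9980076  -0.65535617]
```

View pics/m1.png

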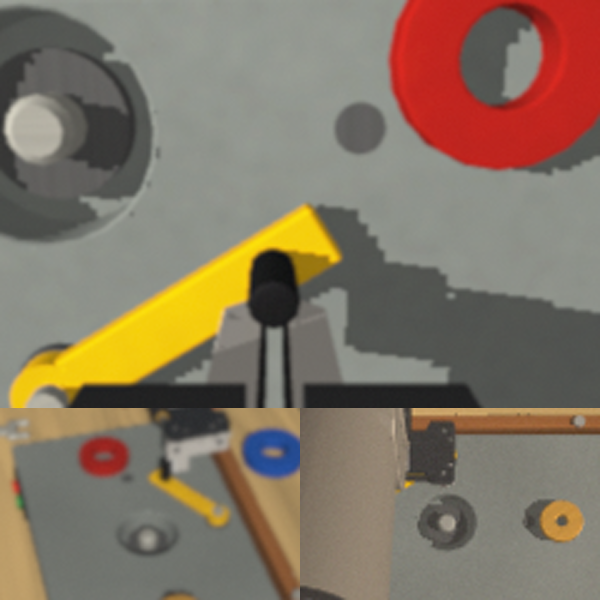

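The peg slipped out sideways at about θ≈1.0. The keeper stays where it is left, so I'll lift, go round to the -x side of the peg and push it the rest of the way.

Request:
{"op": "drive_tool", "data": {
  "targets": [
    [[-0.5, 0, -2], 0],
    [[0, 0, -3], 0],
    [[1.5, 0, -1], 0],
    [[2.5, 0, 0], 0],
    [[1.0, 0, 0], 0]
  ],
  "fingers": 0
}}

```text
time: 5.55
ee_pos: [0.5573, 0.1147, 0.1337]
ee_rot: [-0.003, 1.0, 0.006, 0.014]
wrist_force: [-0.5, 0.3, -0.8]
gripper_width: 0.002
```

Request:
{"op": "drive_tool", "data": {
  "targets": [
    [[0, 0, 2], 0],
    [[0, 0, 2.5], 0],
    [[-0.5, 0, 1.2], 0],
    [[-1.2, 0, 0.2], 0],
    [[-1.4, 0.2, 0.1], 0]
  ]
}}

```text
time: 6.05
ee_pos: [0.5884, 0.1192, 0.0736]
ee_rot: [-0.004, 1.0, 0.008, 0.013]
wrist_force: [-5.0, 3.9, 2.1]
gripper_width: 0.009
```

Request:
{"op": "drive_tool", "data": {
  "targets": [
    [[-1.3, 0.4, 0.1], 0],
    [[-1.3, 0.3, 0.1], 0],
    [[-1.2, 0.3, 0.1], 0],
    [[-0.6, 0, 0], 0],
    [[0, 0, 0], 0]
  ]
}}

```text
time: 6.55
ee_pos: [0.6384, 0.1296, 0.073]
ee_rot: [-0.004, 1.0, 0.007, 0.011]
wrist_force: [-1.2, -0.4, -0.4]
gripper_width: 0.006
```

Run:
```python
from h import *
s=r.state();im=snapshot("wrist")
print(s["ee_pos"],s["ee_rot"].round(4),s["wrist_force"].round(1),s["time"])
cv2.imwrite("pics/m2.png",im[:,:,::-1])
```

```text
[0.63837448 0.12955553 0.07296532] [-0.0038  0.9999  0.0071  0.0114] [-1.2 -0.4 -0.4] 6.55
```

View pics/m2.png

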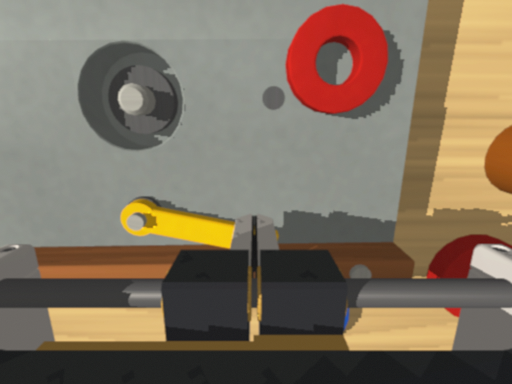

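The keeper is now well open, about 1.7 rad, with the arm clear of the path. The red collar is at (337,60) and the spindle at (133,98). I'll back off and lift toward a spot above the collar.

Request:
{"op": "drive_tool", "data": {
  "targets": [
    [[2, 0, 0], 0],
    [[2, 0, -4], 0],
    [[3, 2, -3.5], 0],
    [[3, 2, -2], 0],
    [[0.5, 0.5, 0], 0]
  ],
  "fingers": 9.4
}}

```text
time: 7.1
ee_pos: [0.5277, 0.1712, 0.1692]
ee_rot: [-0.002, 1.0, 0.007, 0.012]
wrist_force: [0.4, -0.4, -0.1]
gripper_width: 0.392
```

```bash
cat >> h.py <<'E'
def circle_on(c,m,z):
    "fit a circle to the outline of mask m, laid on height z"
    k=max(cv2.findContours(m.astype(np.uint8),cv2.RETR_EXTERNAL,cv2.CHAIN_APPROX_NONE)[0],key=cv2.contourArea)[:,0,:].astype(float)
    W=np.array([onz(c,p,z)[:2] for p in k])
    f=least_squares(lambda q:np.hypot(*(W-q[:2]).T)-q[2],[*W.mean(0),.03],loss="soft_l1",f_scale=.001)
    return f.x
E
python3 - <<'E'
from h import *
def red(s,im,tag):
    c=cam("wrist",s);b,l=blobs(im,(10,140,60),(28,0,0),300)
    for ce,st in b:
        i=l[int(st[1]):int(st[1]+st[3]),int(st[0]):int(st[0]+st[2])]
        lab=np.bincount(i[i>0]).argmax()
        print(tag,ce,st,"circle z.066",circle_on(c,l==lab,.066).round(4),"z.058",circle_on(c,l==lab,.058).round(4))
im2=cv2.imread("pics/m2.png")[:,:,::-1]
red(dict(ee_pos=np.array([0.63837448,0.12955553,0.07296532]),ee_rot=np.array([-0.0038,0.9999,0.0071,0.0114])),im2,"m2")
c=cam("wrist",dict(ee_pos=np.array([0.63837448,0.12955553,0.07296532]),ee_rot=np.array([-0.0038,0.9999,0.0071,0.0114])))
print("spindle m2",onz(c,(130,97),.0495))
s=r.state();im=snapshot("wrist");cv2.imwrite("pics/w3.png",im[:,:,::-1]);red(s,im,"w3")
print(s["ee_pos"],s["ee_rot"].round(4),s["joint_velocities"].round(2))
E
```

```text
m2 [337.14, 58.39] [286, 4, 102, 110, 7394] circle z.066 [0.5294 0.18   0.0314] z.058 [0.5279 0.1824 0.0328]
m2 [457.21, 256.69] [427, 235, 85, 44, 1646] circle z.066 [0.667  0.2902 0.0204] z.058 [0.6715 0.2973 0.0212]
spindle m2 [0.55061011 0.04109759 0.0495    ]
w3 [483.56, 60.15] [461, 12, 46, 98, 2603] circle z.066 [0.4015 0.3932 0.0288] z.058 [0.4001 0.3997 0.0296]
w3 [262.36, 187.27] [234, 159, 58, 57, 2175] circle z.066 [0.5276 0.1809 0.0312] z.058 [0.5298 0.1813 0.032 ]
[0.52774785 0.17122728 0.16920938] [-0.0018  0.9999  0.0073  0.0119] [-0.09 -0.04 -0.    0.06  0.03 -0.04 -0.12]
```

Request:
{"op": "drive_tool", "data": {
  "targets": [
    [[0.1, 0.8, 1.5], 0],
    [[0, 0, 2], 0],
    [[0, 0, 2], 0],
    [[0, 0, 1], 0],
    [[0, 0, 0], 0]
  ]
}}

```text
time: 7.65
ee_pos: [0.5302, 0.1792, 0.0958]
ee_rot: [-0.001, 1.0, 0.006, 0.011]
wrist_force: [0.2, 0.7, 0.4]
gripper_width: 0.865
```

Run:
```python
from h import *
s=r.state();M=R.from_quat(s["ee_rot"]).as_matrix()
print(s["ee_pos"],s["gripper_width"],(M.T@(np.array([.529,.1805,.056])-s["ee_pos"])*100).round(2))
im=snapshot("wrist");c=cam("wrist",s);b,l=blobs(im,(10,140,60),(28,0,0),300)
for ce,st in b: print(ce,st)
for i in range(1,l.max()+1):
    if (l==i).sum()>1500: print(circle_on(c,l==i,.066).round(4))
```

```text
[0.53020766 0.17919444 0.09580091] 0.865113736608387 [0.21 0.08 3.98]
[256.65, 207.03] [219, 170, 77, 75, 3815]
[0.5273 0.1809 0.0313]
```

Request:
{"op": "drive_tool", "data": {
  "targets": [
    [[0.2, 0.1, 0.5], 0],
    [[0, 0, 1.5], 0],
    [[0, 0, 1.3], 0],
    [[0, 0, 0.5], 0],
    [[0, 0, 0.1], 0]
  ]
}}

```text
time: 8.2
ee_pos: [0.531, 0.1809, 0.0569]
ee_rot: [-0.0, 1.0, 0.007, 0.013]
wrist_force: [-0.2, -0.2, -0.3]
gripper_width: 0.998
```

Request:
{"op": "drive_tool", "data": {
  "targets": [
    [[0.2, 0, 0.1], 0],
    [[0, 0, 0.1], 0],
    [[0, 0, 0.1], 0],
    [[0, 0, 0.1], 0],
    [[0, 0, 0.1], 0]
  ],
  "fingers": 5.5,
  "force": 15
}}

```text
time: 8.7
ee_pos: [0.5298, 0.1815, 0.0534]
ee_rot: [-0.0, 1.0, 0.008, 0.014]
wrist_force: [-7.3, -1.5, 24.2]
gripper_width: 0.663
```

Request:
{"op": "drive_tool", "data": {
  "targets": [
    [[0, 0, -0.15], 0],
    [[-0.2, -1.2, 0.0], 0],
    [[-0.35, -2.1, 0.05], 0],
    [[-0.35, -2.1, 0.05], 0],
    [[-0.35, -2.1, 0.05], 0]
  ]
}}

```text
time: 9.2
ee_pos: [0.5433, 0.1081, 0.0534]
ee_rot: [-0.004, 1.0, 0.009, 0.015]
wrist_force: [-1.1, 11.0, 11.6]
gripper_width: 0.66
```

```bash
cat >> h.py <<'E'
def redcollar(s,im):
    c=cam("wrist",s);b,l=blobs(im,(10,140,60),(28,0,0),300)
    i=max(range(1,l.max()+1),key=lambda i:(l==i).sum());m=(l==i)
    # bore centre: hole inside the ring
    f=m.astype(np.uint8);k,h=cv2.findContours(f,cv2.RETR_CCOMP,cv2.CHAIN_APPROX_NONE)
    holes=[cv2.moments(q) for q,hh in zip(k,h[0]) if hh[3]>=0 and cv2.contourArea(q)>60]
    return circle_on(c,m,.066),[(a["m10"]/a["m00"],a["m01"]/a["m00"],a["m00"]) for a in holes],proj(c,(.5507,.0415,.0495))
E
python3 - <<'E'
from h import *
s=r.state();im=snapshot("wrist");cv2.imwrite("pics/w4.png",im[:,:,::-1]);print(s["ee_pos"],s["wrist_force"].round(1),s["gripper_width"],redcollar(s,im))
E
```

```text
[0.5432581  0.10808802 0.05344848] [-1.1 11.  11.6] 0.6603185864500538 (array([0.5403488 , 0.10695045, 0.03169213]), [(253.90139108998062, 226.8274344074661, 946.5)], array([[163.79949536, 233.46958869]]))
```

Request:
{"op": "drive_tool", "data": {
  "targets": [
    [[-0.2, -1.3, -0.05], 0],
    [[-0.2, -1.3, 0.0], 0],
    [[-0.2, -1.3, 0.0], 0],
    [[-0.2, -1.3, 0.0], 0],
    [[0, 0, 0], 0]
  ]
}}

```text
time: 9.75
ee_pos: [0.5524, 0.0456, 0.0533]
ee_rot: [-0.001, 1.0, 0.008, 0.015]
wrist_force: [-0.5, 0.2, -4.3]
gripper_width: 0.663
```

Run:
```python
from h import *
s=r.state();im=snapshot("wrist");cv2.imwrite("pics/w5.png",im[:,:,::-1]);print(s["ee_pos"],s["ee_rot"].round(3),s["wrist_force"].round(1),s["gripper_width"],redcollar(s,im))
u,v=map(int,proj(cam("wrist",s),(.5507,.0415,.0495))[0])
cv2.imwrite("pics/w5c.png",cv2.resize(im[v-60:v+60,u-80:u+80],(640,480),interpolation=cv2.INTER_CUBIC)[:,:,::-1]);print(u,v)
```

```text
[0.55240137 0.04558365 0.05326499] [-0.001  1.     0.008  0.015] [-0.5  0.2 -4.3] 0.6633937495754937 (array([0.54926025, 0.04432201, 0.03173933]), [(253.42499549792902, 226.6853952818296, 925.5)], array([[249.53310765, 221.91614596]]))
249 221
```

View pics/w5c.png

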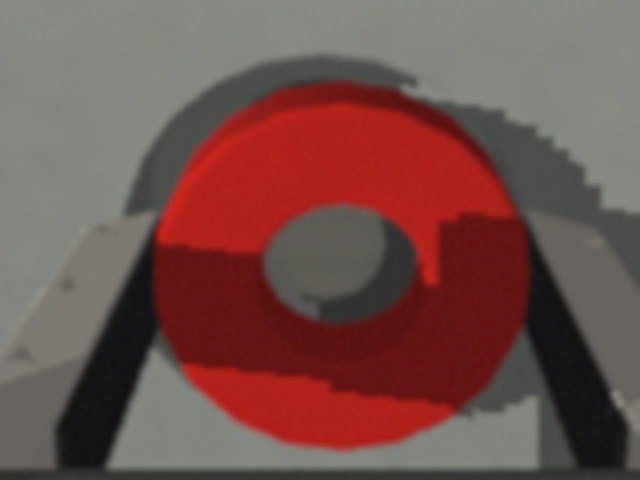

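Through the bore, the spindle's right edge sits at 387 with the bore spanning 263–418 in the crop. The collar therefore needs about 2.5 mm more toward -y. I'll shift it and release.

Request:
{"op": "drive_tool", "data": {
  "targets": [
    [[0, -0.25, 0], 0],
    [[0, 0, 0], 0],
    [[0, 0, 0], 0],
    [[0, 0, 0], 0],
    [[0, 0, 0], 0]
  ]
}}

```text
time: 10.3
ee_pos: [0.5515, 0.0457, 0.0525]
ee_rot: [-0.002, 1.0, 0.009, 0.014]
wrist_force: [-0.4, -0.2, -3.7]
gripper_width: 0.662
```

Run:
```python
from h import *
s=r.state();im=snapshot("wrist");cv2.imwrite("pics/w6.png",im[:,:,::-1]);print(s["ee_pos"],s["ee_rot"].round(3),s["wrist_force"].round(1),s["gripper_width"],redcollar(s,im))
```

```text
[0.55151813 0.04570182 0.05251879] [-0.002  1.     0.009  0.014] [-0.4 -0.2 -3.7] 0.6622955065963699 (array([0.5480993 , 0.04441614, 0.03157517]), [(253.47343778137943, 226.66054385017105, 925.5)], array([[249.37613655, 223.4476049 ]]))
```

Request:
{"op": "drive_tool", "data": {
  "targets": [
    [[-0.1, -0.3, 0], 0],
    [[-0.1, -0.3, 0], 0],
    [[0, -0.1, 0], 0],
    [[0, 0, 0], 0],
    [[0, 0, 0], 0]
  ]
}}

```text
time: 10.85
ee_pos: [0.5538, 0.0384, 0.0525]
ee_rot: [-0.002, 1.0, 0.009, 0.014]
wrist_force: [-0.7, 0.7, -3.2]
gripper_width: 0.663
```

Run:
```python
from h import *
s=r.state();im=snapshot("wrist");cv2.imwrite("pics/w7.png",im[:,:,::-1]);print(s["ee_pos"],s["ee_rot"].round(3),s["wrist_force"].round(1),s["gripper_width"],redcollar(s,im))
```

```text
[0.55381131 0.03839623 0.05248561] [-0.002  1.     0.009  0.014] [-0.7  0.7 -3.2] 0.6625660935894043 (array([0.5502567 , 0.03718311, 0.03160347]), [(253.8499004164403, 226.5623755205504, 920.5)], array([[259.51856335, 220.48544319]]))
```

Request:
{"op": "drive_tool", "data": {
  "targets": [
    [[0, 0.2, 0], 0],
    [[0.05, 0.25, 0], 0],
    [[0, 0, 0], 0],
    [[0, 0, 0], 0],
    [[0, 0, 0], 0]
  ]
}}

```text
time: 11.4
ee_pos: [0.5531, 0.0435, 0.0525]
ee_rot: [-0.002, 1.0, 0.009, 0.014]
wrist_force: [-0.0, -0.4, -3.7]
gripper_width: 0.663
```

Run:
```python
from h import *
s=r.state();im=snapshot("wrist");cv2.imwrite("pics/w8.png",im[:,:,::-1]);print(s["ee_pos"],s["ee_rot"].round(3),s["wrist_force"].round(1),s["gripper_width"],redcollar(s,im))
```

```text
[0.55313298 0.04347252 0.05253178] [-0.002  1.     0.009  0.014] [-0.  -0.4 -3.7] 0.6627425112190933 (array([0.54965717, 0.04223731, 0.03159017]), [(253.46533405366466, 226.64487664325588, 925.5)], array([[252.47054127, 221.35274275]]))
```

The collar is now centred to within about 0.5 mm by measurement, so I'll release.

Request:
{"op": "drive_tool", "data": {
  "targets": [
    [[0, 0, 0], 0],
    [[0, 0, 0], 0],
    [[0, 0, 0], 0],
    [[0, 0, 0], 0],
    [[0, 0, -0.5], 0]
  ],
  "fingers": 8
}}

```text
time: 11.95
ee_pos: [0.5536, 0.0432, 0.058]
ee_rot: [-0.002, 1.0, 0.009, 0.015]
wrist_force: [0.5, -1.1, -0.1]
gripper_width: 0.851
```

Run:
```python
from h import *
s=r.state();im=snapshot("wrist");cv2.imwrite("pics/w9.png",im[:,:,::-1]);print(s["ee_pos"],s["ee_rot"].round(3),s["wrist_force"].round(1),s["gripper_width"],redcollar(s,im))
u,v=map(int,proj(cam("wrist",s),(.5507,.0415,.0495))[0])
c=cam("wrist",s)
for z in(.0325,.0665): print(z,"expected radius px",269*.032/(c[1][2]-z))
cv2.imwrite("pics/w9c.png",cv2.resize(im[v-60:v+60,u-80:u+80],(640,480),interpolation=cv2.INTER_CUBIC)[:,:,::-1]);print(u,v)
```

```text
[0.55358103 0.04316219 0.05799537] [-0.002  1.     0.009  0.015] [ 0.5 -1.1 -0.1] 0.8513945468603654 (array([0.54348235, 0.04188661, 0.02861825]), [(253.53103044496487, 215.74453551912566, 854.0)], array([[252.79994854, 217.93436905]]))
0.0325 expected radius px 42.46750982895565
0.0665 expected radius px 51.02665883037285
252 217
```

View pics/w9c.png

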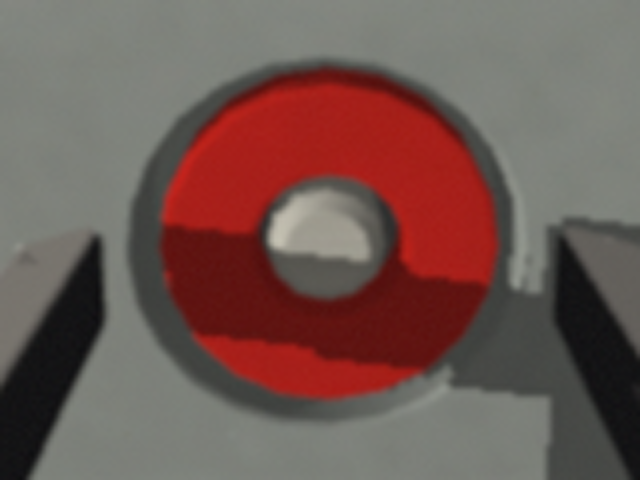

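The collar has dropped home. It sits concentric in the throat, with the nose visible in the bore at (325,240) and an apparent radius of 42 px against 47 px before. I'll lift, shut the fingers and go round to the outer side of the keeper's peg.

Request:
{"op": "drive_tool", "data": {
  "targets": [
    [[0, 0, -2], 0],
    [[0, 0, -4], 0],
    [[-1.5, 1, -2.5], 0],
    [[-3, 2, 0], 0],
    [[-3, 2, 0], 0]
  ],
  "fingers": 0
}}

```text
time: 12.5
ee_pos: [0.6257, 0.0898, 0.1528]
ee_rot: [0.0, 1.0, 0.009, 0.015]
wrist_force: [0.0, 0.2, 0.1]
gripper_width: 0.461
```

Request:
{"op": "drive_tool", "data": {
  "targets": [
    [[-3, 2, 0], 0],
    [[-1.5, 1, 0], 0],
    [[0, 0, 0], 0],
    [[0, 0, 0], 0],
    [[0, 0, 0], 0]
  ]
}}

```text
time: 13.0
ee_pos: [0.6747, 0.1238, 0.1561]
ee_rot: [-0.001, 1.0, 0.01, 0.016]
wrist_force: [-0.0, -0.4, 0.2]
gripper_width: 0.035
```

```bash
cat >> h.py <<'E'
def to(P):
    s=r.state();M=R.from_quat(s["ee_rot"]).as_matrix()
    print(s["time"],s["ee_pos"].round(4),s["gripper_width"].round(3),s["wrist_force"].round(1),"->cm",(M.T@(np.array(P)-s["ee_pos"])*100).round(2));return s
E
python3 - <<'E'
from h import *
s=to((.6747,.1242,.087))
im=snapshot("wrist");tp=snapshot("top");sd=snapshot("side")
cv2.imwrite("pics/x1.png",im[:,:,::-1]);cv2.imwrite("pics/x1s.png",sd[:,:,::-1])
cv2.imwrite("pics/x1t.png",tp[:,:,::-1])
print("yel wrist",blobs(im,(36,150,90),(52,0,0),60)[0]);print("side",[b for b in blobs(sd,(36,150,90),(52,0,0),40)[0] if 200<b[0][0]<330])
c=cam("wrist",s);print(proj(c,[(.654,.127,.096),(.654,.127,.064),(.638,.0436,.064)]).round(1))
b=cv2.resize(sd[140:220,200:320],(450,300),interpolation=cv2.INTER_CUBIC)
a=cv2.resize(im,(400,300))
cv2.imwrite("pics/x1m.png",np.hstack([a,b[:,:400]])[:,:,::-1])
E
```

```text
Traceback (most recent call last):
  File "h.py", line 46, in to
    print(s["time"],s["ee_pos"].round(4),s["gripper_width"].round(3),s["wrist_force"].round(1),"->cm",(M.T@(np.array(P)-s["ee_pos"])*100).round(2));return s
                                         ^^^^^^^^^^^^^^^^^^^^^^^^
AttributeError: 'float' object has no attribute 'round'
```

```bash
sed -i 's/s\["gripper_width"\].round(3)/round(s["gripper_width"],3)/' h.py
python3 - <<'E'
from h import *
s=to((.6747,.1242,.087))
im=snapshot("wrist");sd=snapshot("side")
c=cam("wrist",s);print(proj(c,[(.654,.127,.096),(.654,.127,.064),(.638,.0436,.064)]).round(1))
b=cv2.resize(sd[140:220,200:320],(450,300),interpolation=cv2.INTER_CUBIC)
a=cv2.resize(im,(400,300))
cv2.imwrite("pics/x1m.png",np.hstack([a,b[:,:400]])[:,:,::-1])
E
```

```text
13.0 [0.6747 0.1238 0.1561] 0.035 [-0.  -0.4  0.2] ->cm [ 0.22 -0.09  6.9 ]
[[257.3 178.1]
 [256.3 170.7]
 [172.8 155.1]]
```

View pics/x1m.png

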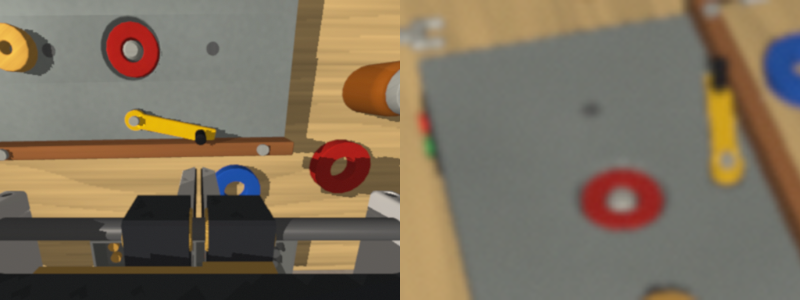

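The wrist view puts the peg top at (256,177) against a prediction of (257,178). I'll descend beyond it, above the fence, and then push along the arc.

Request:
{"op": "drive_tool", "data": {
  "targets": [
    [[0.1, 0, 2], 0],
    [[0, 0, 2.5], 0],
    [[0, 0, 1.8], 0],
    [[0, 0, 0.4], 0],
    [[0, 0, 0], 0]
  ]
}}

```text
time: 13.6
ee_pos: [0.6749, 0.1227, 0.0898]
ee_rot: [0.0, 1.0, 0.01, 0.018]
wrist_force: [0.6, 0.7, 0.6]
gripper_width: 0.004
```

Run:
```python
from h import *
to((.6747,.1242,.087));to((.6455,.1298,.087))
```

```text
13.6 [0.6749 0.1227 0.0898] 0.004 [0.6 0.7 0.6] ->cm [0.03 0.15 0.29]
13.6 [0.6749 0.1227 0.0898] 0.004 [0.6 0.7 0.6] ->cm [2.95 0.71 0.2 ]
```

Request:
{"op": "drive_tool", "data": {
  "targets": [
    [[1.0, 0.4, 0.2], 0],
    [[1.2, 0.3, 0.1], 0],
    [[1.2, 0.1, 0.2], 0],
    [[1.1, 0.0, 0.6], 0],
    [[0.6, 0, 0.6], 0]
  ]
}}

```text
time: 14.1
ee_pos: [0.6244, 0.1319, 0.0763]
ee_rot: [0.001, 1.0, 0.011, 0.023]
wrist_force: [1.9, -0.4, 2.6]
gripper_width: 0.008
```

Run:
```python
from h import *
P=lambda x,y,z=.073:(.638+x/1e3-.016*y/1e3,.0436+y/1e3+.016*x/1e3,z)
for x,y in((-12.6,86.8),(-33.3,82),(-52,72.3)):s=to(P(x,y))
im=snapshot("wrist");c=cam("wrist",s)
b,l=blobs(im,(36,150,60),(52,0,0),100);print([(q[0],onz(c,q[0],.064).round(4),q[1][4]) for q in b])
cv2.imwrite("pics/x2.png",im[:,:,::-1])
```

```text
14.1 [0.6244 0.1319 0.0763] 0.008 [ 1.9 -0.4  2.6] ->cm [ 0.05 -0.18  0.32]
14.1 [0.6244 0.1319 0.0763] 0.008 [ 1.9 -0.4  2.6] ->cm [ 2.11 -0.7   0.22]
14.1 [0.6244 0.1319 0.0763] 0.008 [ 1.9 -0.4  2.6] ->cm [ 3.96 -1.7   0.11]
[([194.66, 212.49], array([0.6184, 0.087 , 0.064 ]), 3644), ([249.17, 293.76], array([0.691 , 0.1273, 0.064 ]), 109), ([215.16, 344.0], array([0.7429, 0.0969, 0.064 ]), 3079)]
```

Request:
{"op": "drive_tool", "data": {
  "targets": [
    [[1.05, -0.35, 0.2], 0],
    [[1.05, -0.35, 0.1], 0],
    [[0.95, -0.5, 0.05], 0],
    [[0.95, -0.5, 0], 0],
    [[0.8, -0.75, 0], 0]
  ]
}}

```text
time: 14.65
ee_pos: [0.5747, 0.1081, 0.0705]
ee_rot: [-0.0, 1.0, 0.012, 0.024]
wrist_force: [1.5, 1.9, 0.7]
gripper_width: 0.007
```

Run:
```python
from h import *
P=lambda x,y,z=.073:(.638+x/1e3-.016*y/1e3,.0436+y/1e3+.016*x/1e3,z)
for x,y in((-67.4,57.8),(-78.7,39.9),(-85,19.5)):s=to(P(x,y))
im=snapshot("wrist");c=cam("wrist",s)
b,l=blobs(im,(36,150,60),(52,0,0),100);print([(q[0],onz(c,q[0],.064).round(4),q[1][4]) for q in b])
cv2.imwrite("pics/x3.png",im[:,:,::-1])
```

```text
14.65 [0.5747 0.1081 0.0705] 0.007 [1.5 1.9 0.7] ->cm [ 0.49 -0.77 -0.3 ]
14.65 [0.5747 0.1081 0.0705] 0.007 [1.5 1.9 0.7] ->cm [ 1.59 -2.57 -0.39]
14.65 [0.5747 0.1081 0.0705] 0.007 [1.5 1.9 0.7] ->cm [ 2.18 -4.62 -0.47]
[([5.25, 196.52], array([ 0.5534, -0.0661,  0.064 ]), 482), ([218.89, 216.04], array([0.5694, 0.0818, 0.064 ]), 1592), ([249.26, 294.42], array([0.6375, 0.1036, 0.064 ]), 120), ([258.56, 295.09], array([0.6383, 0.1111, 0.064 ]), 140), ([211.7, 343.87], array([0.6872, 0.0712, 0.064 ]), 3231)]
```

Request:
{"op": "drive_tool", "data": {
  "targets": [
    [[0.5, -0.75, -0.1], 0],
    [[0.55, -0.9, 0], 0],
    [[0.55, -0.9, 0], 0],
    [[0.3, -1.0, 0], 0],
    [[0.3, -1.0, 0], 0]
  ]
}}

```text
time: 15.2
ee_pos: [0.5501, 0.061, 0.0694]
ee_rot: [-0.001, 1.0, 0.014, 0.024]
wrist_force: [17.6, 70.5, -15.4]
gripper_width: 0.005
```

Run:
```python
from h import *
P=lambda x,y,z=.073:(.638+x/1e3-.016*y/1e3,.0436+y/1e3+.016*x/1e3,z)
for x,y in((-85,19.5),):s=to(P(x,y))
im=snapshot("wrist");c=cam("wrist",s)
b,l=blobs(im,(36,150,60),(52,0,0),100);print([(q[0],onz(c,q[0],.064).round(4),q[1][4]) for q in b])
cv2.imwrite("pics/x4.png",im[:,:,::-1])
```

```text
15.2 [0.5501 0.061  0.0694] 0.005 [ 17.6  70.5 -15.4] ->cm [-0.28  0.09 -0.34]
[([41.31, 223.44], array([ 0.5489, -0.092 ,  0.064 ]), 4174), ([226.16, 209.9], array([0.5396, 0.0402, 0.064 ]), 716), ([249.33, 291.28], array([0.6091, 0.0566, 0.064 ]), 105), ([258.54, 296.18], array([0.6139, 0.064 , 0.064 ]), 153), ([212.58, 343.83], array([0.6614, 0.0252, 0.064 ]), 3257)]
```

That is firm contact right where the stop is expected. I'll back off, lift clear and check.

Request:
{"op": "drive_tool", "data": {
  "targets": [
    [[0, 1.0, 0], 0],
    [[0, 1.5, -1], 0],
    [[0, 1, -4], 0],
    [[0, 2, -4], 0],
    [[0, 3, -3], 0]
  ]
}}

```text
time: 15.75
ee_pos: [0.5405, 0.1375, 0.1904]
ee_rot: [0.003, 1.0, 0.012, 0.019]
wrist_force: [1.2, 0.7, 0.3]
gripper_width: 0.008
```

Request:
{"op": "drive_tool", "data": {
  "targets": [
    [[0, 4, -1], 0],
    [[0, 4, 0], 0],
    [[0, 4, 0], 0],
    [[0, 2, 0], 0],
    [[0, 0, 0], 0]
  ]
}}

```text
time: 16.25
ee_pos: [0.5417, 0.2823, 0.209]
ee_rot: [0.003, 1.0, 0.013, 0.022]
wrist_force: [-0.7, 0.3, 0.4]
gripper_width: 0.006
```

Run:
```python
from h import *
s=to((0.55,.2,.2))
im=snapshot("wrist");sd=snapshot("side");tp=snapshot("top")
b,l=blobs(sd,(36,150,90),(52,0,0),40);print([q for q in b if 200<q[0][0]<330])
for n,i in(("side",sd),("top",tp)):
    try: print(n,[(np.round(d["centre"],3).tolist(),round(d["confidence"],2)) for t in("peg_top","brass_collar") for d in look_for(n,t)])
    except Exception as e: print(e)
b=cv2.resize(sd[140:260,200:320],(400,400),interpolation=cv2.INTER_CUBIC)
t=cv2.resize(tp[150:250,190:290],(400,400),interpolation=cv2.INTER_CUBIC)
cv2.imwrite("pics/end.png",np.hstack([b,t])[:,:,::-1])
cv2.imwrite("pics/endw.png",im[:,:,::-1])
```

```text
16.25 [0.5417 0.2823 0.209 ] 0.006 [-0.7  0.3  0.4] ->cm [-0.85 -8.24  0.73]
[([270.18, 187.63], [252, 182, 39, 13, 244]), ([271.59, 226.43], [264, 219, 17, 16, 222])]
side [([0.586, 0.033, 0.062], 0.56), ([0.551, -0.1, 0.065], 0.62)]
top [([0.589, 0.048, 0.065], 0.69), ([0.552, -0.092, 0.064], 0.72)]
```

View pics/end.png

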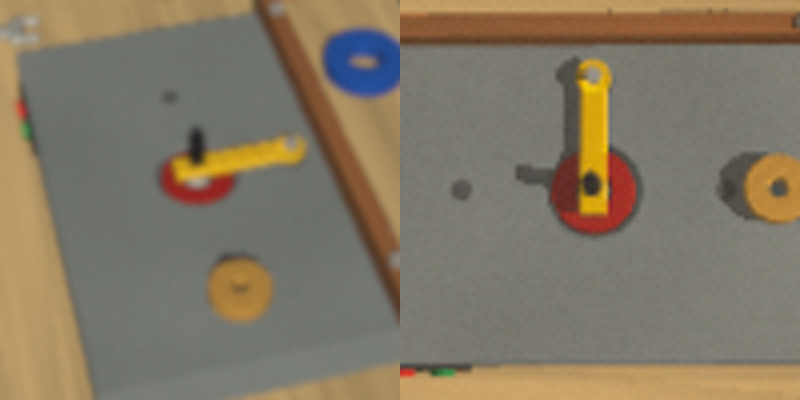

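The arm lies straight over the collar, from the pivot at (593,75) to its end at (593,213). I'll check its angle numerically and hand in if it is below 0.08 rad.

Run:
```python
from h import *
c=cam("top");im=snapshot("top")
b,l=blobs(im,(36,130,80),(52,0,0),100)
q=min(b,key=lambda q:np.hypot(q[0][0]-238,q[0][1]-183));i=l[int(q[1][1]):int(q[1][1]+q[1][3]),int(q[1][0]):int(q[1][0]+q[1][2])]
v,u=np.where(l==np.bincount(i[i>0]).argmax())
W=np.array([onz(c,p,.064)[:2] for p in zip(u,v)]);W-=W.mean(0)
d=np.linalg.svd(W,full_matrices=False)[2][0];d*=-np.sign(d[0])
th=np.arctan2(d[1],-d[0])+.016
s=r.state();print("theta",th,s["wrist_force"].round(1),s["time"])
if abs(th)<.08: print(r.sign_off())
```

```text
theta -0.004010721047596144 [-0.1 -0.6  0.2] 16.65
the job is handed in; nothing more can be done
None
```

The red collar is home on the spindle and the yellow keeper arm is closed over it against its stop. I handed the job in at about 16.7 s of the 64 s; the robot reported no verdict.

**What I did:**
- **Keeper open:** I gripped the peg and swung the arm, but the peg slipped out of the grip at about 1.0 rad. I finished by pushing it with shut fingers to about 1.75 rad.
- **Collar:** I gripped it lightly and slid it along the deck. One small correction at the throat did not move it and the next overshot by about 5 mm. I brought it back until it was centred, then released it and it dropped.
- **Keeper closed:** I pushed the peg round from the fence side until it stopped firmly, then backed off and lifted clear.

**Last checks:**
- **Collar:** it sits centred in the throat with the spindle showing in its bore, and it looks smaller by about the amount the drop should give. This is judged from pictures; I did not measure its height directly.
- **Keeper angle:** about 0.00 rad in the top view, relative to my estimate of the deck's yaw. The push against the stop reached a wrist force of about 74 N, under the 120 N limit.
- **Bystanders:** the brass collar's final reading is within about 4 mm of where it started. I did not re-measure the other bystanders; the tool never went near them at low height.
- **Disagreement:** the networks' peg position (x about 0.586–0.589 m) did not match mine (about 0.553 m). They had been off in the same way at the start, reporting the middle of the arm, so I used my own measurements.

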